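Empty the capsule coffee machine

ROBOT

A 7-joint arm with a two-finger parallel gripper is mounted at the origin on the work surface. World frame = base frame: x ahead of the robot, y to its left, z up, the work surface at z = 0. Lengths are in m, angles in rad, forces in N, time in s.
With the tool pointing down it reaches from about 0.425 to 0.975 m from the base axis. Payload 16.7 kg.
Tool frame: the origin (TCP) lies between the finger pads; the fingertips stand ahead of it and the grasp point (between the pads) lies 3 mm ahead of it (arm.tip_reach is the z of the fingertips in the tool frame, in m); z points along the fingers, y is the line along which they close (so a half turn about z gives the same grasp; the last joint's range is limited). The gripper opens to 85 mm and grips with 20 to 120 N. Pads are 22 mm wide; open, the fingers measure 114 mm over their backs; the gripper's body (76 mm by 85 mm) begins 54 mm behind the grasp point. The pads swing forward as they close: fully open they stand 13 mm farther back than shut.
Start: joints at [0.961, 0.426, 0.074, 1.606, -0.034, 1.111, -0.067], TCP at [0.3, -0.605, 0.253] pointing down, gripper open.
Joint ranges: [-2.85, 2.85], [-0.5, 2.14], [-1.23, 1.37], [0.21, 2.46], [-1.02, 4.16], [0.16, 2.05], [-2.73, 2.73]. Speed limits (rad/s): [1.89, 1.89, 2.39, 2.39, 3.01, 3.01, 3.01].

INTERFACE

Orientations are given as a unit quaternion [x, y, z, w].
In Python, from station import sensors, camera, camera_info, arm, nets gives the robot as it stands.
- The arm moves only by the tool servo_tool, never from a script. Its arguments are lists of equal length, an entry for each row: "offset": the shift along the tool's x, y, z in cm, a list of three; "dr": the turn, a rotation vector about the tool's x, y, z in rad, a list of three; "fingers": the opening, from 0 (shut) to 1 (fully open). A call has 1 to 10 rows; each row shifts and turns the commanded pose from where the row before left it, along the tool's axes as they then stand; what a row does not reach is not made up. A row lasts 1/10 s, in which the tool goes at most 50 mm and 8.59 degrees, less where a joint would pass 70% of its speed; a pose out of reach is approached as far as the arm can. A call is refused whole if a number of a shift passes 5 or a number of a turn 0.15, either way. A call with a gripper value outside its range is refused whole. The fingers move at their own pace and stop on an object; the grip force is fixed at half the most. Time passes only in rows, so rows that do not move let the fingers close. It gives the time, the measured TCP pose, the force, the opening and the grip force at its end, in the units of the state.
- sensors.sense(): the state, without advancing time (a new reading comes with each control period).
- camera(name): name is "scene" or "top"; returns the picture (420x560x3 uint8, red, green, blue); there is no depth.
- camera_info(name): a dict with "camera_matrix" (3x3 intrinsics, pixels), "position" and "rotation" of the camera in the world. Camera axes: x right, y down, z forward; pixel columns grow to the right and rows downward; lengths in m; the calibration is good to about 2 mm. A picture is of the moment at which its call begins. camera_info takes no time and is no camera call.
- arm.hand_in(): hands the job in; it is judged then, once.
Trained networks look in the newest picture that a camera, given by its name, has taken for a name from the list of things; names that differ only in an ending like _2 or _b are one class to them, and where a whole thing is asked for, a point or a joint stands for the part that bears it (a point fixed in the world has none). Each returns a list of dicts, best first, with "p" (0 to 1); they miss things now and then, are a little off and sometimes report something else, mostly with a low value. They report only what shows in the picture. A call takes as long as a camera call.
- nets.boxes_of(camera, label): "bbox" ([left, top, right, bottom] in pixels, round what is visible of it).
- nets.masks_of(camera, label): "region" (420x560 bool, what is visible of it) and "bbox" ([left, top, right, bottom] in pixels, round what is visible of it).
- nets.tip_of(camera, label): "centre" ([column, row] in pixels: a listed point, or the origin of a listed thing).
The state is a dict: "time": time; "qpos": joint angles; "qd": joint speeds; "joint_efforts": joint torques, N m; "ee_pos": TCP position; "ee_rot": TCP orientation; "ft_force": force on the tool from outside, world axes, zero at the start; "wrist_torque": the same for the moment, N m; "finger_gap": finger opening in m; "gripper_force": force on a finger pad.
Only numpy, scipy, OpenCV 4.12 (cv2) and the standard library are available. Lean on these libraries where they do the work, as an engineer would, in place of code of your own. Each camera call takes 0.05 s, during which the arm holds its last target. There are 200 camera calls.

TASK

Lift the coffee machine's hood all the way up, take the spent capsule out of its sloping seat and drop it into the wire basket with the other spent ones, letting go just above the basket's rim and not from high up. Then fold the hood fully down again. Leave the basket and everything else on the counter as they stand.

Things in the scene. Friction and masses are not known exactly. Their poses are not given: they have to be found in the camera images.
- machine: black capsule coffee machine, fixed. Origin on the counter below the hood's hinge; -x is its front (it faces the robot, turned by up to 17 degrees), z up. Column: x from -30 to 155 mm, 130 mm wide (y), 190 mm high, with a clear water tank on its rear half up to 220 mm. In front: the capsule seat under the hood and, below it, the drip tray with the cup
- seat (a point): middle of the capsule seat: a flat plate 120 mm wide, 76 mm long, 130 mm up, sloping down to the machine's front at 35 degrees. A lip 12 mm high, 31 mm wide, holds the capsule's downhill side; both sides (y) are free for fingers. Even fully up the hood leans over the seat, so reach the capsule leaning, along its axis, from the front and above
- hood (a joint): angle of the hood in rad: 0 fully down (closed), 1.0 fully up (end stop); starts between 0 and 0.2. Its hinge lies along the machine's y; opening, the tab swings from the front upwards. The hinge is stiff (0.3 N m friction): the hood stays where it is left and takes about 3 N at the tab to move
- hood_hinge (a point): point on the hood's hinge axis, in its middle, 197 mm above the counter. Axes as the machine's when the hood is down, and turning with it
- hood_grip (a point): middle of the hood's tab: an upright steel fin on the middle of the hood's front edge, 12 mm thick along the machine's y (pinch it there), 24 mm high, 50 mm long. The point is 155 mm from the hinge, 20 mm from the fin's free end. The hood: a flat plate 118 mm wide, 12 mm thick, front edge 125 mm from the hinge, where a skirt hangs 22 mm down
- spent_center (a point): the spent capsule, upright on the sloping seat below the hood, flange down: aluminium coffee capsule, 42 mm tall, about 30 g: foot flange 48 mm across and 3 mm thick, body tapering from 42 to 39 mm across up to 34 mm, then a chamfered top. Point at its centre, half-way up; z runs from flange to top
- spent: the same spent capsule; origin at the middle of its foot flange's underside
- basket: steel wire basket for spent capsules, open above, 190 (x) by 160 (y) by 90 mm high, sides 4 mm thick, floor 4 mm, 0.5 kg, loose; two spent capsules stand in it. Origin at the middle of its underside. It stands to one side of the machine, the crate to the other; which is which varies
- crate: slatted wooden crate as big as the basket, holding two fresh capsules: leave alone. Origin at the middle of its underside
- fresh_a_center (a point): a fresh capsule in the crate, leave alone: aluminium coffee capsule, 42 mm tall, about 30 g: foot flange 48 mm across and 3 mm thick, body tapering from 42 to 39 mm across up to 34 mm, then a chamfered top. Point at its centre, half-way up; z runs from flange to top
- fresh_b_center (a point): another fresh capsule in the crate, the same
- cup: white espresso cup, 58 mm across and 52 mm high, on the drip tray under the seat (tray top at 14 mm). Origin at the middle of its underside. Leave alone
- mug: white mug with a handle, 82 mm across, 92 mm high, on the counter in front of the machine. Origin at the middle of its underside. Leave alone
- sugar: glass jar with a steel cap, 72 mm across, 110 mm high. Origin at the middle of its underside. Leave alone
- soap: amber bottle, 56 mm across, 170 mm high. Origin at the middle of its underside. Leave alone

How it is judged:
On the way, in this order (a step that is already met when the one before it is completed fails the run):
1. the hood is fully up (value of joint hood above 0.88 rad), for 0.2 s.
2. the spent capsule lies in the wire basket, let go, while the hood is still up (x of spent_center in the frame of basket between -0.09 and 0.09 m and y of spent_center in the frame of basket between -0.075 and 0.075 m and z of spent_center in the frame of basket between 0 and 0.085 m and contact force between the fingers and spent below 0.1 N and value of joint hood above 0.5 rad), for 0.3 s.
At the end, for the whole second after the job is handed in: The spent capsule lies at rest and let go inside the wire basket (its centre within the walls and below the rim), the basket stands level, and the hood is down to within 0.09 rad of closed (x of spent_center in the frame of basket between -0.09 and 0.09 m and y of spent_center in the frame of basket between -0.075 and 0.075 m and z of spent_center in the frame of basket between 0 and 0.085 m and contact force between the fingers and spent below 0.1 N and value of joint hood below 0.09 rad and linear speed of spent below 0.03 m/s and angle between basket's own z axis and vertical below 0.1 rad); the robot touches nothing.
It fails at once if the spent capsule is thrown or dropped from high up (it moves faster than 1.9 m/s, a fall of about 18 cm) (linear speed of spent above 1.9 m/s).
It fails at once if the wire basket is shoved by more than 50 mm (distance of basket from where it was at the start of the episode above 0.05 m).
It fails at once if another thing on the counter is moved by more than 50 mm (distance of any of crate, fresh_a_center, fresh_b_center, cup, mug, sugar, soap from where it was at the start of the episode above 0.05 m).
It also fails if it takes over 72 s, if anything falls off the work surface, if the arm or the gripper's body presses on something with over 40 N, if the wrist force passes 120 N, or if a joint passes its speed limit or range.

## Working session

There is one attempt and no reset: what is moved stays moved. The work goes in short steps, Python scripts to look and compute and a tool call to move; the robot and the scene stay as the last step left them, time stands still between calls to the robot, and variables do not carry over. Pictures are saved under pics/ and viewed, at most 10 in all, crops included, and the job is handed in when it is done.

Besides the shell and the picture viewer there is one more tool, called after ">>>" as name(argument=value, ...) on one line, values as JSON. servo_tool: Moves the arm, as the interface text tells. Its arguments: {"type":"object","properties":{"offset":{"type":"array"},"dr":{"type":"array"},"fingers":{"type":"array"}},"required":["offset","dr","fingers"]}

```bash
mkdir -p pics; ls
cat > h.py <<'E'
import numpy as np, cv2
from station import sensors, camera, camera_info, arm, nets
from scipy.spatial.transform import Rotation as R
def ray(c,px):
    i=camera_info(c);K=np.array(i["camera_matrix"]);Rm=np.array(i["rotation"])
    if Rm.shape!=(3,3): Rm=R.from_quat(Rm).as_matrix()
    d=Rm@np.linalg.solve(K,[px[0],px[1],1]);return np.array(i["position"]),d/np.linalg.norm(d)
def tri(a,b):
    (p,d),(q,e)=ray("scene",a),ray("top",b)
    s=np.linalg.lstsq(np.stack([d,-e],1),q-p,rcond=None)[0]
    x,y=p+s[0]*d,q+s[1]*e;return (x+y)/2,np.linalg.norm(x-y)
def onz(c,px,z):
    p,d=ray(c,px);return p+d*(z-p[2])/d[2]
def proj(c,P):
    i=camera_info(c);K=np.array(i["camera_matrix"]);Rm=np.array(i["rotation"])
    if Rm.shape!=(3,3): Rm=R.from_quat(Rm).as_matrix()
    v=K@(Rm.T@(np.array(P)-i["position"]));return v[:2]/v[2]
E
cat > a.py <<'E'
from h import *
for c in("scene","top"):
    im=camera(c);cv2.imwrite(f"pics/{c}0.png",im[:,:,::-1]);print(c,camera_info(c))
for l in("machine","seat","hood_hinge","hood_grip","spent_center","basket","crate","mug","sugar","soap","cup"):
    r={c:nets.tip_of(c,l)[:2] for c in("scene","top")}
    print(l,{c:[(np.round(x["centre"],1).tolist(),round(x["p"],2)) for x in v] for c,v in r.items()})
    if all(r.values()):
        P,e=tri(r["scene"][0]["centre"],r["top"][0]["centre"]);print("   ",P.round(4),round(e,4))
s=sensors.sense();print(s,arm.tip_reach)
E
python3 a.py
```

```text
pics
scene {'camera_matrix': array([[456.67548162,   0.        , 281.85556446],
       [  0.        , 456.67548162, 214.63274336],
       [  0.        ,   0.        ,   1.        ]]), 'position': array([ 1.04878027, -0.58872517,  0.70612048]), 'rotation': array([ 0.83809188,  0.30960253, -0.14673232, -0.42452079])}
top {'camera_matrix': array([[439.04038977,   0.        , 279.3320505 ],
       [  0.        , 439.04038977, 197.49261847],
       [  0.        ,   0.        ,   1.        ]]), 'position': array([ 0.5141886 , -0.00687576,  1.05817298]), 'rotation': array([ 0.71574756, -0.69751762,  0.01678249, -0.02988205])}
machine {'scene': [([327.9, 279.8], 0.92)], 'top': []}
seat {'scene': [([304.6, 215.4], 0.96), ([278.8, 172.4], 0.17)], 'top': []}
hood_hinge {'scene': [([333.5, 206.1], 0.84), ([221.9, 235.0], 0.49)], 'top': [([267.4, 146.8], 0.91), ([259.8, 222.3], 0.46)]}
    [0.6698 0.0349 0.1928] 0.0048
hood_grip {'scene': [([278.1, 173.3], 0.92), ([300.2, 203.4], 0.71)], 'top': [([260.1, 222.4], 0.67)]}
    [0.5195 0.0447 0.2013] 0.004
spent_center {'scene': [([299.7, 208.1], 0.6
[... 596 characters left out ...]
ay([ 0.96050342,  0.42609719,  0.07392071,  1.60598055, -0.03409438,
        1.1108353 , -0.06710165]), 'qd': array([ 0.00029703,  0.00080177,  0.00073514,  0.00242944,  0.00169792,
       -0.00289657, -0.00049707]), 'joint_efforts': array([ 8.56031438e-04, -9.49519515e+01,  3.75729963e+00, -4.63879144e+01,
        1.89705414e-02,  2.44436509e-03,  2.99610952e-05]), 'ee_pos': array([ 0.30009846, -0.60458124,  0.25331288]), 'ee_rot': array([ 9.73584527e-01,  2.28326886e-01,  1.36427570e-07, -3.19901612e-05]), 'ft_force': array([-0.6078477 , -0.06614741, -0.15019069]), 'wrist_torque': array([ 0.01929399,  0.03028739, -0.00409552]), 'gripper_force': 0.0, 'finger_gap': 0.08538694490312991} 0.022
```

View pics/scene0.png

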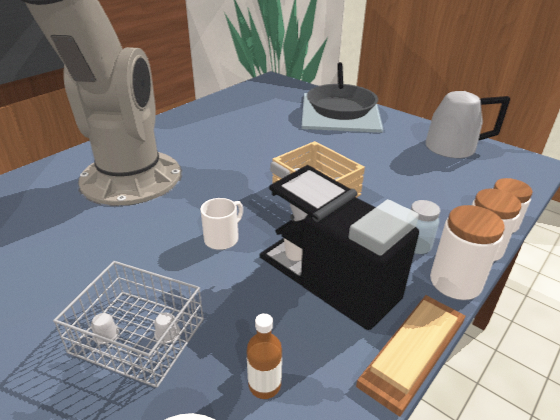

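View pics/top0.png

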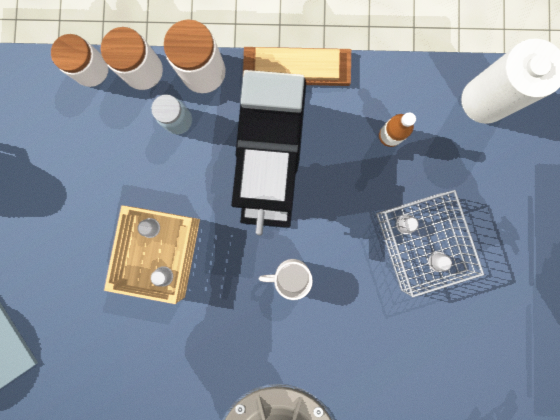

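The scene picture shows the machine with the hood nearly closed, its fin at about (278,173), the basket at (135,330), the mug at (220,223) and the crate behind. In the top picture the fin is at (260,222), the mug at (293,279), the basket at (430,243) and the crate at (152,255).

```bash
cat >> h.py <<'E'
def goal(pos,yaw,lean,ahead=0.003,back=0):
    "tool pose w/ grasp point at pos, and the move there: turn, then shift in turned tool axes (cm); 'now' = shift in present tool axes"
    s=sensors.sense();Q=R.from_quat(s["ee_rot"])
    T=R.from_euler("z",yaw)*R.from_euler("x",np.pi)*R.from_euler("y",lean)
    z=T.as_matrix()[:,2];p=np.array(pos)-z*(ahead+back);d=p-s["ee_pos"]
    print("tcp",p.round(4),"turn",(Q.inv()*T).as_rotvec().round(3),"shift after turn cm",(T.inv().apply(d)*100).round(2),"shift now cm",(Q.inv().apply(d)*100).round(2), "world",d.round(4))
E
python3 - <<'E'
from h import *
a=onz("top",(267.4,146.8),.197);b=onz("top",(260.1,222.4),.2)
print(a,b,np.degrees(np.arctan2(*(a-b)[[1,0]])))
# hood plate long edges in top picture for yaw
im=cv2.imread("pics/top0.png")
for e in [((262,209),(258.5,232)),((277,72),(270,146))]:
    u,v=onz("top",e[0],.2),onz("top",e[1],.2);print(u,v,np.degrees(np.arctan2(*(u-v)[[1,0]])))
for w in(-.05,0,.05): print(w,[proj("top",(x,w,.2)).round(1) for x in(.5,.67)])
cv2.imwrite("pics/crop0.png",cv2.resize(im[60:250,200:340],None,fx=3.1,fy=3.1,interpolation=cv2.INTER_CUBIC))
goal((.5195,.0447,.2013),-0.06,0.6,back=.08)
E
```

```text
[0.6709848  0.03614411 0.197     ] [0.52102065 0.04605685 0.2       ] -3.781790577968761
[0.547293   0.04310269 0.2       ] [0.50224894 0.04863235 0.2       ] -6.99868825526696
[0.82170782 0.02106444 0.2       ] [0.67215291 0.03090131 0.2       ] -3.763167014173142
-0.05 [array([309.1, 234.5]), array([311., 148.])]
0 [array([283.4, 233.8]), array([285.6, 147.4])]
0.05 [array([257.8, 233.1]), array([260.3, 146.9])]
tcp [0.4727 0.0475 0.2698] turn [-0.156  0.586  0.505] shift after turn cm [ 11.93 -66.13   6.16] shift now cm [ 44.45 -50.74  -1.65] world [0.1726 0.6521 0.0165]
```

View pics/crop0.png

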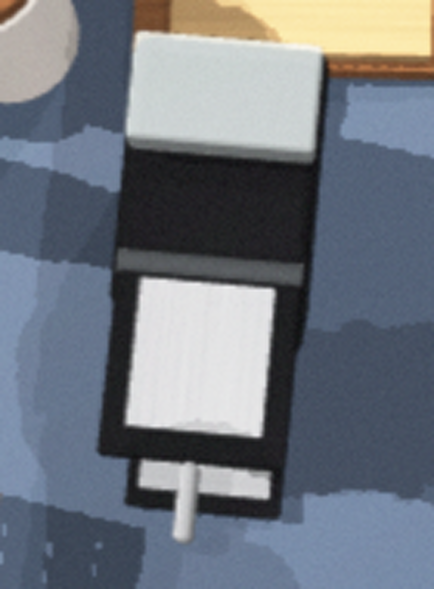

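The top crop shows the fin from (190,465) to (182,540) and the hood's edges, which give a machine yaw of about -3.9°. Next I'll rise and fly over.

>>> servo_tool(offset=[[0,0,-4],[0,0,-4],[3.1,-3.6,0],[3.1,-3.6,0],[3.1,-3.6,0],[3.1,-3.6,0],[3.1,-3.6,0],[3.1,-3.6,0],[3.1,-3.6,0],[3.1,-3.6,0]], dr=[[0,0,0],[0,0,0],[0,0,0],[0,0,0],[0,0,0],[0,0,0],[0,0,0],[0,0,0],[0,0,0],[0,0,0]], fingers=[1,1,1,1,1,1,1,1,1,1])

```text
time: 2.2
ee_pos: [0.3943, -0.2345, 0.3336]
ee_rot: [0.974, 0.228, 0.0, 0.0]
ft_force: [1.5, 0.0, -0.1]
finger_gap: 0.0849
gripper_force: 0.0
```

>>> servo_tool(offset=[[3.1,-3.6,0],[3.1,-3.6,0],[3.1,-3.6,0],[3.1,-3.6,0],[3.1,-3.6,0],[3.1,-3.6,0],[0,0,0],[0,0,0],[0,0,0],[0,0,0]], dr=[[0,0,0],[0,0,0],[0,0,0],[0,0,0],[0,0,0],[0,0,0],[0,0,0.14],[0,0,0.14],[0,0,0.14],[0,0,0.12]], fingers=[1,1,1,1,1,1,1,1,1,1])

```text
time: 3.2
ee_pos: [0.4648, 0.0399, 0.3334]
ee_rot: [0.999, -0.042, 0.0, -0.0]
ft_force: [-0.1, 0.8, -0.5]
finger_gap: 0.085
gripper_force: 0.0
```

>>> servo_tool(offset=[[0,0,0],[0,0,0],[0,0,0],[0,0,0],[0,0,0],[0,0,0],[0,0,0]], dr=[[0,0.1,0],[0,0.1,0],[0,0.1,0],[0,0.1,0],[0,0.1,0],[0,0.1,0],[0,0,0]], fingers=[1,1,1,1,1,1,1])

```text
time: 3.9
ee_pos: [0.463, 0.0395, 0.3327]
ee_rot: [0.954, -0.037, 0.296, 0.013]
ft_force: [-0.8, -0.3, 0.0]
finger_gap: 0.0851
gripper_force: 0.0
```

Run:
```python
from h import *
goal((.520,.0455,.2013),-0.067,0.6,back=.06)
goal((.520,.0455,.2013),-0.067,0.6)
print(sensors.sense()["qpos"])
```

```text
tcp [0.4845 0.0479 0.2533] turn [ 0.008 -0.002 -0.009] shift after turn cm [-2.76 -0.98  7.73] shift now cm [-2.78 -1.02  7.72] world [ 0.0215  0.0083 -0.0794]
tcp [0.5183 0.0456 0.2038] turn [ 0.008 -0.002 -0.009] shift after turn cm [-2.76 -0.98 13.73] shift now cm [-2.8  -1.07 13.72] world [ 0.0553  0.0061 -0.1289]
[ 0.27688424 -0.28304323 -0.53852654  2.2993744   0.12307674  0.52247546
 -2.02415474]
```

>>> servo_tool(offset=[[-1.4,-0.5,1.4],[-1.4,-0.5,1.4],[0,0,2.5],[0,0,2.5],[0,0,2],[0,0,2],[0,0,1.9],[0,0,0]], dr=[[0,0,0],[0,0,0],[0,0,0],[0,0,0],[0,0,0],[0,0,0],[0,0,0],[0,0,0]], fingers=[1,1,0.7,0.7,0.7,0.7,0.7,0.7])

```text
time: 4.7
ee_pos: [0.5117, 0.0429, 0.2206]
ee_rot: [0.956, -0.037, 0.291, 0.01]
ft_force: [-0.9, 0.5, -0.8]
finger_gap: 0.0599
gripper_force: 0.0
```

>>> servo_tool(offset=[[0,0,0],[0,0,0],[0,0,0],[0,0,0],[0,0,0],[0,0,0],[0,0,0],[0,0,0]], dr=[[0,0,0],[0,0,0],[0,0,0],[0,0,0],[0,0,0],[0,0,0],[0,0,0],[0,0,0]], fingers=[0.4,0.3,0,0,0,0,0,0])

```text
time: 5.5
ee_pos: [0.511, 0.0457, 0.222]
ee_rot: [0.955, -0.035, 0.293, 0.008]
ft_force: [-5.1, 16.4, 0.4]
finger_gap: 0.0111
gripper_force: 58.8
```

Run:
```python
from h import *
goal((.520,.0455,.2013),-0.067,0.6)
s=sensors.sense();T=R.from_quat(s["ee_rot"]);g=s["ee_pos"]+T.as_matrix()[:,2]*.003
print(g,s["finger_gap"],s["gripper_force"],s["ft_force"])
H=np.array([.671,.0355,.197]);d=g-H;u=np.array([np.cos(.067),-np.sin(.067),0]);print("radial",d@u,d[2],np.hypot(d@u,d[2]),np.arctan2(d[2],-d@u), "lat",d@[np.sin(.067),np.cos(.067),0])
```

```text
tcp [0.5183 0.0456 0.2038] turn [-0.002  0.005 -0.007] shift after turn cm [-0.43 -0.04  1.92] shift now cm [-0.42 -0.04  1.92] world [ 0.0073 -0.     -0.0182]
[0.51270082 0.0455497  0.21953775] 0.011137235970493074 58.790679574012756 [-5.11801933 16.4027905   0.44049815]
radial -0.15861683188712106 0.02253775169072114 0.1602100171936194 0.14114446979988537 lat -0.0005709561799431552
```

>>> servo_tool(offset=[[0,0,0],[0,0,0],[0,0,0],[-0.2,0,0.8],[-0.2,0,0.8],[0,0,0],[0,0,0],[0,0,0],[0,0,0],[0,0,0]], dr=[[0,0,0],[0,0,0],[0,0,0],[0,0,0],[0,0,0],[0,0,0],[0,0,0],[0,0,0],[0,0,0],[0,0,0]], fingers=[0.4,0.4,0.4,0.4,0.4,0.4,0,0,0,0])

```text
time: 6.5
ee_pos: [0.5148, 0.0451, 0.2153]
ee_rot: [0.956, -0.032, 0.29, 0.004]
ft_force: [-9.6, 29.9, -0.4]
finger_gap: 0.0111
gripper_force: 60.6
```

Run:
```python
from h import *
s=sensors.sense();T=R.from_quat(s["ee_rot"]);g=s["ee_pos"]+T.as_matrix()[:,2]*.003
print(s["time"],g,s["finger_gap"],s["gripper_force"],s["ft_force"])
H=np.array([.671,.0355,.197]);d=g-H;u=np.array([np.cos(.067),-np.sin(.067),0]);X=d@u
print("radial",X,d[2])
r=np.hypot(X,d[2]);a0=np.arctan2(d[2],-X)
# waypoints: rows in tool frame, lean from .6 decreasing
n=20;tot=1.1
P=lambda a:np.array([-r*np.cos(a),r*np.sin(a)]);lean=lambda k:.6-.6*k/n
for k in range(n):
    w=P(a0+tot*(k+1)/n)-P(a0+tot*k/n)
    # grasp is 3mm ahead: neglect
    L=lean(k);x=np.array([np.cos(L),np.sin(L)]);z=np.array([np.sin(L),-np.cos(L)])
    print(k,round(100*w@x,2),round(100*w@z,2))
```

```text
6.5 [0.51650282 0.04503897 0.21281144] 0.011134661343854973 60.57409107685089 [-9.56885018 29.85767878 -0.41652671]
radial -0.15478917428004485 0.01581144159771089
0 0.57 -0.64
1 0.59 -0.62
2 0.6 -0.61
3 0.62 -0.59
4 0.63 -0.58
5 0.65 -0.56
6 0.66 -0.55
7 0.67 -0.53
8 0.69 -0.51
9 0.7 -0.49
10 0.71 -0.48
11 0.72 -0.46
12 0.73 -0.44
13 0.74 -0.42
14 0.75 -0.4
15 0.76 -0.38
16 0.77 -0.37
17 0.78 -0.35
18 0.79 -0.33
19 0.8 -0.31
```

>>> servo_tool(offset=[[0,-0.3,0],[0.6,0,-0.6],[0.6,0,-0.6],[0.6,0,-0.6],[0.6,0,-0.6],[0.6,0,-0.6],[0,0,0]], dr=[[0,0,0],[0,-0.03,0],[0,-0.03,0],[0,-0.03,0],[0,-0.03,0],[0,-0.03,0],[0,0,0]], fingers=[0,0,0,0,0,0,0])

```text
time: 7.2
ee_pos: [0.5261, 0.0447, 0.2575]
ee_rot: [0.976, -0.035, 0.216, 0.003]
ft_force: [-5.6, 20.3, 1.1]
finger_gap: 0.0108
gripper_force: 61.7
```

```bash
cat > st.py <<'E'
from h import *
s=sensors.sense();T=R.from_quat(s["ee_rot"]);z=T.as_matrix()[:,2];g=s["ee_pos"]+z*.003
H=np.array([.671,.0355,.197]);d=g-H;u=np.array([np.cos(.067),-np.sin(.067),0]);X=d@u
print(s["time"],g.round(4),"gap",round(s["finger_gap"],4),s["gripper_force"].__round__(1),s["ft_force"].round(1),"X",round(X,4),"Z",round(d[2],4),"r",round(np.hypot(X,d[2]),4),"ang",round(np.arctan2(d[2],-X),3),"lean",round(np.arctan2(z[0],-z[2]),3),"q",s["qpos"].round(2))
E
python3 st.py
```

```text
7.2 [0.5274 0.0446 0.2548] gap 0.0108 61.7 [-5.6 20.3  1.1] X -0.1439 Z 0.0578 r 0.155 ang 0.382 lean 0.435 q [ 0.07  0.01 -0.36  2.2   0.28  0.54 -2.14]
```

>>> servo_tool(offset=[[0,-0.2,0],[0.65,0,-0.55],[0.65,0,-0.55],[0.65,0,-0.55],[0.7,0,-0.5],[0.7,0,-0.5],[0.7,0,-0.45],[0.7,0,-0.45],[0.75,0,-0.4],[0,0,0]], dr=[[0,0,0],[0,-0.03,0],[0,-0.03,0],[0,-0.03,0],[0,-0.03,0],[0,-0.03,0],[0,-0.03,0],[0,-0.03,0],[0,-0.03,0],[0,0,0]], fingers=[0,0,0,0,0,0,0,0,0,0])

```text
time: 8.2
ee_pos: [0.5644, 0.0424, 0.3119]
ee_rot: [0.995, -0.036, 0.096, -0.001]
ft_force: [-12.7, 10.6, 11.2]
finger_gap: 0.0108
gripper_force: 63.6
```

```bash
python3 st.py
```

```text
8.2 [0.5649 0.0424 0.309 ] gap 0.0108 63.6 [-12.7  10.6  11.2] X -0.1063 Z 0.112 r 0.1544 ang 0.811 lean 0.193 q [ 0.09  0.12 -0.33  1.9   0.11  0.95 -1.93]
```

>>> servo_tool(offset=[[0.6,0,-0.6],[0.75,0,-0.45],[0.8,0,-0.4],[0.8,0,-0.4],[0.8,0,-0.35],[0,0,0]], dr=[[0,-0.03,0],[0,-0.03,0],[0,-0.03,0],[0,-0.03,0],[0,0,0],[0,0,0]], fingers=[0,0,0,0,0,0])

```text
time: 8.8
ee_pos: [0.5938, 0.0405, 0.3347]
ee_rot: [0.999, -0.035, 0.031, -0.003]
ft_force: [-30.1, 14.9, -9.4]
finger_gap: 0.0109
gripper_force: 62.8
```

```bash
python3 st.py
```

```text
8.8 [0.594  0.0405 0.3317] gap 0.0109 62.8 [-30.1  14.9  -9.4] X -0.0772 Z 0.1347 r 0.1553 ang 1.051 lean 0.062 q [ 0.09  0.22 -0.32  1.72  0.09  1.16 -1.89]
```

>>> servo_tool(offset=[[-0.3,0,0],[0,0,0],[0,0,0],[0,0,0],[0,0,0],[0,0,-2],[-2,0,-3],[-4,0,-1],[-4,0,0],[-4,0,0]], dr=[[0,0,0],[0,0,0],[0,0,0],[0,0,0],[0,0,0],[0,0,0],[0,0,0],[0,0,0],[0,0.1,0],[0,0.1,0]], fingers=[0,0.5,1,1,1,1,1,1,1,1])

```text
time: 9.8
ee_pos: [0.4519, 0.0485, 0.3835]
ee_rot: [0.989, -0.036, 0.14, 0.002]
ft_force: [-0.8, 0.9, 2.1]
finger_gap: 0.0855
gripper_force: 0.0
```

```bash
cat > b.py <<'E'
from h import *
for c in("scene","top"):
    im=camera(c);cv2.imwrite(f"pics/{c}1.png",im[:,:,::-1])
for l in("seat","hood_grip","spent_center","spent","basket","machine"):
    r={c:nets.tip_of(c,l)[:4] for c in("scene","top")}
    print(l,{c:[(np.round(x["centre"],1).tolist(),round(x["p"],2)) for x in v] for c,v in r.items()})
    if all(r.values()):
        P,e=tri(r["scene"][0]["centre"],r["top"][0]["centre"]);print("   ",P.round(4),round(e,4))
E
python3 b.py; python3 st.py
```

```text
seat {'scene': [([306.0, 215.8], 0.75), ([303.5, 217.6], 0.62)], 'top': [([265.8, 186.7], 0.62)]}
    [0.598  0.0408 0.1301] 0.0011
hood_grip {'scene': [([307.0, 130.0], 0.69)], 'top': [([256.5, 180.7], 0.82)]}
    [0.5883 0.0452 0.3239] 0.004
spent_center {'scene': [([301.3, 204.4], 0.7)], 'top': [([261.3, 191.1], 0.65)]}
    [0.5841 0.0466 0.1503] 0.0058
spent {'scene': [([303.9, 216.1], 0.68), ([298.2, 254.5], 0.37)], 'top': [([264.8, 189.2], 0.53)]}
    [0.5923 0.0425 0.1256] 0.0006
basket {'scene': [([137.5, 334.5], 0.71)], 'top': [([419.6, 240.3], 0.89), ([292.6, 274.1], 0.5)]}
    [ 0.4882 -0.3262 -0.0005] 0.0056
machine {'scene': [([327.8, 279.9], 0.62), ([263.7, 385.5], 0.32)], 'top': [([264.2, 186.3], 0.31)]}
    [ 0.6308  0.0659 -0.0565] 0.0389
10.5 [0.4535 0.0483 0.3798] gap 0.0857 0.0 [-0.2  0.3  0.5] X -0.2178 Z 0.1828 r 0.2844 ang 0.698 lean 0.275 q [ 0.1  -0.18 -0.35  2.04  0.02  1.01 -1.9 ]
```

View pics/scene1.png

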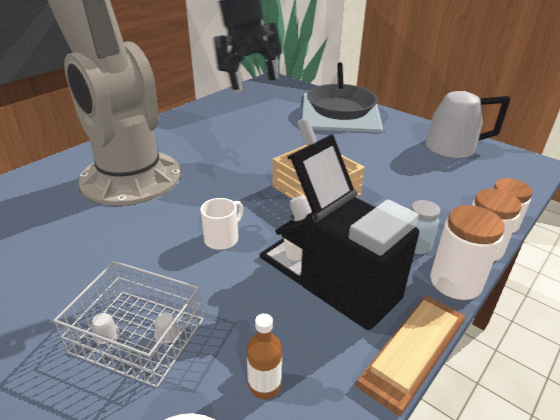

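View pics/top1.png

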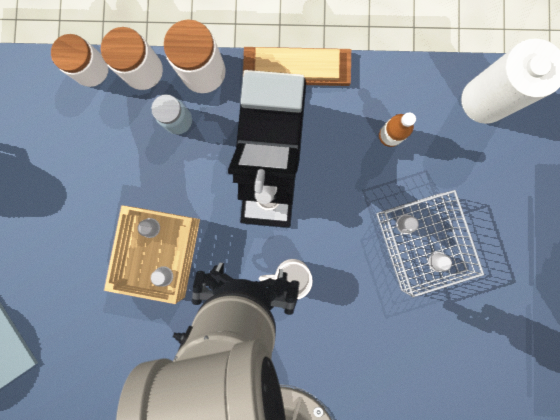

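The hood is up, with the fin at (307,130) in scene. The capsule shows at (300,208) in scene and at (265,190) in top, and the basket hasn't moved. Next is the leaning approach.

>>> servo_tool(offset=[[0,0,0],[0,0,0],[0,0,0],[0,0,0]], dr=[[0,0.12,0],[0,0.12,0],[0,0.1,0],[0,0,0]], fingers=[1,1,1,1])

```text
time: 10.9
ee_pos: [0.4508, 0.0481, 0.3821]
ee_rot: [0.952, -0.035, 0.304, 0.008]
ft_force: [-0.9, -0.7, -0.5]
finger_gap: 0.0856
gripper_force: 0.0
```

```bash
python3 - <<'E'
from h import *
goal((.5785,.0433,.1535),-0.067,0.61,back=.10)
goal((.5785,.0433,.1535),-0.067,0.61)
E
python3 st.py
```

```text
tcp [0.5196 0.0473 0.2379] turn [-0.001 -0.008 -0.007] shift after turn cm [-2.63 -0.38 15.75] shift now cm [-2.76 -0.34 15.73] world [ 0.0688 -0.0008 -0.1442]
tcp [0.5768 0.0434 0.156 ] turn [-0.001 -0.008 -0.007] shift after turn cm [-2.63 -0.38 25.75] shift now cm [-2.83 -0.32 25.73] world [ 0.126  -0.0047 -0.2261]
10.9 [0.4526 0.048  0.3797] gap 0.0856 0.0 [-0.9 -0.7 -0.5] X -0.2188 Z 0.1827 r 0.285 ang 0.696 lean 0.617 q [ 0.13 -0.36 -0.42  2.25  0.12  0.64 -2.02]
```

>>> servo_tool(offset=[[-0.9,-0.1,3],[-0.9,-0.1,3],[-0.9,-0.1,3],[0,0,3],[0,0,3],[0,0,1],[0,0,0],[0,0,0]], dr=[[0,0,0],[0,0,0],[0,0,0],[0,0,0],[0,0,0],[0,0,0],[0,0,0],[0,0,0]], fingers=[1,1,1,1,1,1,1,1])

```text
time: 11.7
ee_pos: [0.5213, 0.0465, 0.2397]
ee_rot: [0.952, -0.036, 0.302, 0.009]
ft_force: [-0.3, -0.6, -0.6]
finger_gap: 0.085
gripper_force: 0.0
```

```bash
python3 - <<'E'
from h import *
goal((.5785,.0433,.1535),-0.067,0.61)
camera("scene")
im=camera("top");cv2.imwrite("pics/c2.png",im[:,:,::-1])
for l in("seat","spent_center","spent"):
    r={c:nets.tip_of(c,l)[:3] for c in("scene","top")}
    print(l,{c:[(np.round(x["centre"],1).tolist(),round(x["p"],2)) for x in v] for c,v in r.items()})
    if all(r.values()):
        P,e=tri(r["scene"][0]["centre"],r["top"][0]["centre"]);print("   ",P.round(4),round(e,4))
E
python3 st.py
```

```text
tcp [0.5768 0.0434 0.156 ] turn [-0.    -0.005 -0.009] shift after turn cm [-0.24 -0.06 10.05] shift now cm [-0.29 -0.05 10.05] world [ 0.0555 -0.0031 -0.0838]
seat {'scene': [([304.2, 216.4], 0.94)], 'top': [([265.7, 185.2], 0.72), ([257.1, 183.5], 0.66)]}
    [0.5987 0.039  0.1301] 0.0054
spent_center {'scene': [([300.4, 206.6], 0.7)], 'top': [([266.5, 190.7], 0.71)]}
    [0.5867 0.0371 0.1507] 0.0019
spent {'scene': [([304.0, 217.5], 0.61)], 'top': [([263.3, 185.3], 0.71)]}
    [0.5975 0.0432 0.1244] 0.009
12.1 [0.5226 0.0468 0.2377] gap 0.085 0.0 [ 0.1 -0.5  0.1] X -0.1489 Z 0.0407 r 0.1543 ang 0.267 lean 0.616 q [ 0.38 -0.   -0.72  2.33  0.78  0.33 -2.67]
```

>>> servo_tool(offset=[[0,0,-3],[0,0,-3],[0,0,-3],[0,0,-3],[0,0,0],[0,0,0]], dr=[[0,0,0],[0,0,0],[0,0,0],[0,0,0],[0,0,-0.14],[0,0,-0.14]], fingers=[1,1,1,1,1,1])

```text
time: 12.7
ee_pos: [0.4559, 0.0505, 0.3332]
ee_rot: [0.947, 0.1, 0.3, 0.053]
ft_force: [-0.1, 0.0, -0.8]
finger_gap: 0.0854
gripper_force: 0.0
```

```bash
python3 st.py
```

```text
12.7 [0.4576 0.0504 0.3307] gap 0.0854 0.0 [-0.1  0.  -0.8] X -0.2139 Z 0.1337 r 0.2523 ang 0.559 lean 0.617 q [ 0.18 -0.3  -0.49  2.32  0.19  0.52 -1.83]
```

>>> servo_tool(offset=[[0,0,0],[0,0,0],[0,0,0],[0,0,0],[0,0,0],[0,0,0],[0,0,0],[0,0,0],[0,0,0],[0,0,0]], dr=[[0,0,-0.145],[0,0,-0.145],[0,0,-0.145],[0,0,-0.145],[0,0,-0.145],[0,0,-0.145],[0,0,-0.145],[0,0,-0.145],[0,0,-0.145],[0,0,-0.145]], fingers=[1,1,1,1,1,1,1,1,1,1])

```text
time: 13.7
ee_pos: [0.4559, 0.0504, 0.3318]
ee_rot: [0.643, 0.703, 0.188, 0.237]
ft_force: [0.1, 0.4, -0.2]
finger_gap: 0.0856
gripper_force: 0.0
```

>>> servo_tool(offset=[[0,0,0],[0,0,0],[0,0,0],[0,0,0],[0,0,0],[0,0,0],[0,0,0],[0,0,0],[0,0,0],[0,0,0]], dr=[[0,0,-0.145],[0,0,-0.145],[0,0,-0.145],[0,0,-0.145],[0,0,-0.145],[0,0,-0.145],[0,0,-0.145],[0,0,-0.145],[0,0,-0.145],[0,0,-0.1]], fingers=[1,1,1,1,1,1,1,1,1,1])

```text
time: 14.7
ee_pos: [0.4559, 0.0504, 0.3317]
ee_rot: [0.036, 0.952, -0.009, 0.303]
ft_force: [0.3, -0.0, 0.5]
finger_gap: 0.0853
gripper_force: 0.0
```

```bash
sed -i 's/def goal(pos,yaw,lean,ahead=0.003,back=0):/def goal(pos,yaw,lean,ahead=0.003,back=0,flip=np.pi):/; s/\*R.from_euler("y",lean)$/*R.from_euler("y",lean)*R.from_euler("z",flip)/' h.py
python3 - <<'E'
from h import *
goal((.5815,.042,.155),-0.067,0.61)
E
python3 st.py
```

```text
tcp [0.5798 0.0421 0.1575] turn [-0.001  0.006 -0.009] shift after turn cm [-0.19 -0.   21.4 ] shift now cm [-0.07  0.03 21.4 ] world [ 0.1239 -0.0083 -0.1743]
14.7 [0.4576 0.0503 0.3293] gap 0.0853 0.0 [ 0.3 -0.   0.5] X -0.2139 Z 0.1323 r 0.2515 ang 0.554 lean 0.614 q [-0.51 -0.31  0.04  2.35  0.55  0.64  0.66]
```

>>> servo_tool(offset=[[0,0,3],[0,0,3],[0,0,3],[0,0,3],[0,0,2],[0,0,2],[0,0,2],[0,0,0],[0,0,0]], dr=[[0,0,0],[0,0,0],[0,0,0],[0,0,0],[0,0,0],[0,0,0],[0,0,0],[0,0,0],[0,0,0]], fingers=[1,1,1,1,1,1,1,1,1])

```text
time: 15.6
ee_pos: [0.5594, 0.0431, 0.1846]
ee_rot: [0.039, 0.952, -0.009, 0.302]
ft_force: [-0.4, 0.4, 0.0]
finger_gap: 0.0853
gripper_force: 0.0
```

```bash
python3 - <<'E'
from h import *
goal((.5815,.042,.155),-0.067,0.61)
E
python3 st.py
```

```text
tcp [0.5798 0.0421 0.1575] turn [-0.002  0.005 -0.014] shift after turn cm [-0.11  0.04  3.4 ] shift now cm [-0.1   0.05  3.4 ] world [ 0.0204 -0.001  -0.0272]
15.6 [0.5611 0.043  0.1822] gap 0.0853 0.0 [-0.4  0.4  0. ] X -0.1101 Z -0.0148 r 0.1111 ang -0.134 lean 0.614 q [-0.42  0.13  0.11  2.36  1.21  0.22  0.04]
```

>>> servo_tool(offset=[[0,0,0.8],[0,0,0.8],[0,0,0]], dr=[[0,0,0],[0,0,0],[0,0,0]], fingers=[1,1,1])

```text
time: 15.9
ee_pos: [0.5689, 0.0426, 0.1722]
ee_rot: [0.039, 0.952, -0.009, 0.303]
ft_force: [0.4, -1.6, -0.7]
finger_gap: 0.0855
gripper_force: 0.0
```

```bash
python3 st.py
```

```text
15.9 [0.5706 0.0425 0.1698] gap 0.0855 0.0 [ 0.4 -1.6 -0.7] X -0.1006 Z -0.0272 r 0.1042 ang -0.264 lean 0.615 q [-0.41  0.17  0.12  2.35  1.35  0.2  -0.11]
```

>>> servo_tool(offset=[[0,0,0.7],[0,0,0.7],[0,0,0.6],[0,0,0],[0,0,0],[0,0,0],[0,0,0],[0,0,0],[0,0,0]], dr=[[0,0,0],[0,0,0],[0,0,0],[0,0,0],[0,0,0],[0,0,0],[0,0,0],[0,0,0],[0,0,0]], fingers=[1,1,1,1,0.6,0.4,0.3,0.3,0.3])

```text
time: 16.8
ee_pos: [0.5802, 0.0417, 0.1561]
ee_rot: [0.039, 0.952, -0.009, 0.303]
ft_force: [-18.6, 0.3, 23.5]
finger_gap: 0.0388
gripper_force: 57.2
```

```bash
python3 st.py
```

```text
16.8 [0.5819 0.0416 0.1536] gap 0.0388 57.2 [-18.6   0.3  23.5] X -0.0893 Z -0.0434 r 0.0993 ang -0.452 lean 0.615 q [-0.38  0.22  0.1   2.34  1.56  0.19 -0.31]
```

>>> servo_tool(offset=[[0,0,-1],[0,0,-2],[0,0,-3],[0,0,-3],[0,0,-3],[0,0,-3],[0,0,-3],[0,0,0]], dr=[[0,0,0],[0,0,0],[0,0,0],[0,0,0],[0,0,0],[0,0,0],[0,0,0],[0,0,0]], fingers=[0.3,0.3,0.3,0.3,0.3,0.3,0.3,0.3])

```text
time: 17.6
ee_pos: [0.4774, 0.0494, 0.304]
ee_rot: [0.039, 0.952, -0.008, 0.305]
ft_force: [-0.3, 0.3, -0.6]
finger_gap: 0.0383
gripper_force: 61.4
```

```bash
python3 st.py
python3 - <<'E'
from h import *
camera("scene");im=camera("top");cv2.imwrite("pics/t3.png",im[:,:,::-1])
cv2.imwrite("pics/crop3.png",cv2.resize(im[150:330,180:540,::-1],None,fx=2.2,fy=2.2,interpolation=cv2.INTER_CUBIC))
m=nets.masks_of("top","basket")[0];print(m["p"],m["bbox"])
ys,xs=np.nonzero(m["region"]);print(cv2.minAreaRect(np.stack([xs,ys],1).astype(np.float32)))
for l in("spent_center","fresh_a_center","basket","hood_grip"):
    for c in("top","scene"): print(l,c,[(np.round(x["centre"],1).tolist(),round(x["p"],2)) for x in nets.tip_of(c,l)[:5]])
for px in((408,224),(440,261)): print(onz("top",px,.04))
# rim corners (top view) 
for px in((377,212),(456,191),(483,274),(408,297)): print(onz("top",px,.09))
E
```

```text
17.6 [0.4791 0.0493 0.3016] gap 0.0383 61.4 [-0.3  0.3 -0.6] X -0.1924 Z 0.1046 r 0.2189 ang 0.498 lean 0.619 q [-0.44 -0.23  0.01  2.36  0.58  0.52  0.63]
0.6 [376.9, 191.1, 484.0, 297.8]
((430.1998596191406, 243.23709106445312), (91.76054382324219, 84.33873748779297), 73.49564361572266)
spent_center top [([251.5, 242.3], 0.94)]
spent_center scene [([267.1, 127.4], 0.86), ([416.8, 242.4], 0.69)]
fresh_a_center top [([146.2, 227.5], 0.91), ([389.2, 135.9], 0.34)]
fresh_a_center scene [([264.5, 385.3], 0.61), ([297.0, 252.5], 0.49)]
basket top [([418.4, 240.8], 0.77), ([388.9, 137.5], 0.59), ([155.0, 252.7], 0.25)]
basket scene [([138.6, 335.4], 0.83), ([417.5, 244.8], 0.15)]
hood_grip top [([260.9, 182.1], 0.77)]
hood_grip scene [([305.4, 133.4], 0.69), ([334.9, 206.5], 0.51)]
[ 0.52755359 -0.28505     0.04      ]
[ 0.44495889 -0.3584669   0.04      ]
[ 0.55143665 -0.20346141  0.09      ]
[ 0.60203282 -0.37576623  0.09      ]
[ 0.42294837 -0.43385438  0.09      ]
[ 0.36899679 -0.27250761  0.09      ]
```

View pics/crop3.png

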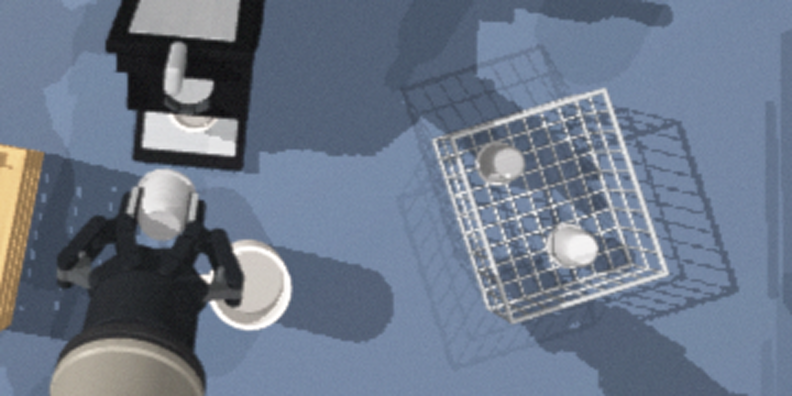

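The crop shows the capsule held at (165,200). The basket's free corner is at about (615,190), right of its two capsules. I'll straighten the tool and carry the capsule over.

>>> servo_tool(offset=[[0,0,0],[0,0,0],[0,0,0],[0,0,0],[0,0,0],[0,0,0]], dr=[[0,0.12,0],[0,0.12,0],[0,0.12,0],[0,0.12,0],[0,0.13,0],[0,0,0]], fingers=[0.3,0.3,0.3,0.3,0.3,0.3])

```text
time: 18.75
ee_pos: [0.4799, 0.0489, 0.3001]
ee_rot: [0.04, 0.999, 0.003, 0.001]
ft_force: [0.7, 0.2, -0.2]
finger_gap: 0.0382
gripper_force: 61.4
```

```bash
python3 st.py
python3 - <<'E'
from h import *
goal((.528,-.348,.137),-0.067,0,ahead=0,back=.1)
E
```

```text
18.75 [0.4799 0.0489 0.2971] gap 0.0382 61.4 [ 0.7  0.2 -0.2] X -0.1916 Z 0.1001 r 0.2162 ang 0.481 lean 0.002 q [-0.52  0.05  0.3   1.98 -0.02  1.1   1.28]
tcp [ 0.528 -0.348  0.237] turn [ 0.005  0.002 -0.014] shift after turn cm [ -7.46 -39.28   6.31] shift now cm [ -7.99 -39.2    6.11] world [ 0.0481 -0.3969 -0.0631]
```

>>> servo_tool(offset=[[-0.8,-3.9,0],[-0.8,-3.9,0],[-0.8,-3.9,0.6],[-0.8,-3.9,0.6],[-0.8,-3.9,0.6],[-0.8,-3.9,0.6],[-0.8,-3.9,0.6],[-0.8,-3.9,0.6],[-0.8,-3.9,0.6],[-0.8,-3.9,0.6]], dr=[[0,0,0],[0,0,0],[0,0,0],[0,0,0],[0,0,0],[0,0,0],[0,0,0],[0,0,0],[0,0,0],[0,0,0]], fingers=[0.3,0.3,0.3,0.3,0.3,0.3,0.3,0.3,0.3,0.3])

```text
time: 19.75
ee_pos: [0.5266, -0.3475, 0.25]
ee_rot: [0.04, 0.999, 0.003, 0.004]
ft_force: [0.6, -0.3, 0.5]
finger_gap: 0.0384
gripper_force: 61.4
```

>>> servo_tool(offset=[[0,0,0],[0,0,0],[0,0,0]], dr=[[0,0,0],[0,0,0],[0,0,0]], fingers=[0.3,0.3,0.3])

```text
time: 20.05
ee_pos: [0.5269, -0.345, 0.2504]
ee_rot: [0.04, 0.999, 0.003, 0.003]
ft_force: [-0.1, 1.2, -1.1]
finger_gap: 0.038
gripper_force: 61.4
```

```bash
python3 st.py
python3 - <<'E'
from h import *
goal((.528,-.348,.137),-0.067,0,ahead=0)
camera("scene");camera("top")
for l in("spent_center","spent"):
    r={c:nets.tip_of(c,l)[:3] for c in("scene","top")}
    print(l,{c:[(np.round(x["centre"],1).tolist(),round(x["p"],2)) for x in v] for c,v in r.items()})
    if all(r.values()):
        P,e=tri(r["scene"][0]["centre"],r["top"][0]["centre"]);print("   ",P.round(4),round(e,4))
E
```

```text
20.05 [ 0.5269 -0.345   0.2474] gap 0.038 61.4 [-0.1  1.2 -1.1] X -0.1183 Z 0.0504 r 0.1286 ang 0.403 lean 0.007 q [ 0.06  0.39  0.56  1.74 -0.24  1.07  2.19]
tcp [ 0.528 -0.348  0.137] turn [ 0.007  0.006 -0.012] shift after turn cm [-0.13 -0.29 11.34] shift now cm [-0.06 -0.36 11.34] world [ 0.0011 -0.003  -0.1134]
spent_center {'scene': [([114.7, 252.8], 0.77)], 'top': [([468.6, 226.1], 0.68)]}
    [ 0.5227 -0.3444  0.2381] 0.0045
spent {'scene': [([118.4, 263.2], 0.96)], 'top': [([467.8, 224.7], 0.68)]}
    [ 0.5269 -0.3475  0.2217] 0.0004
```

>>> servo_tool(offset=[[0,-0.3,3],[0,0,3],[0,0,3],[0,0,2.4],[0,0,0],[0,0,0],[0,0,0],[0,0,0]], dr=[[0,0,0],[0,0,0],[0,0,0],[0,0,0],[0,0,0],[0,0,0],[0,0,0],[0,0,0]], fingers=[0.3,0.3,0.3,0.3,0.3,0.3,0.3,0.3])

```text
time: 21.15
ee_pos: [0.5281, -0.3487, 0.138]
ee_rot: [0.04, 0.999, 0.003, 0.004]
ft_force: [-0.4, -0.1, -0.4]
finger_gap: 0.0384
gripper_force: 61.4
```

>>> servo_tool(offset=[[0,0,0],[0,0,0],[0,0,0],[0,0,0],[0,0,0],[0,0,0],[0,0,-3],[0,0,-4],[0,0,-4],[0,0,-4]], dr=[[0,0,0],[0,0,0],[0,0,0],[0,0,0],[0,0,0],[0,0,0],[0,0,0],[0,0,0],[0,0,0],[0,0,0]], fingers=[1,1,1,1,1,1,1,1,1,1])

```text
time: 22.15
ee_pos: [0.5261, -0.3493, 0.2881]
ee_rot: [0.04, 0.999, 0.003, 0.003]
ft_force: [1.2, -1.1, -0.6]
finger_gap: 0.0855
gripper_force: 0.0
```

>>> servo_tool(offset=[[0.8,3.9,0],[0.8,3.9,0],[0.8,3.9,0],[0.8,3.9,0],[0.8,3.9,-0.5],[0.8,3.9,-0.5],[0.8,3.9,-0.5],[0.8,3.9,-0.5],[0.8,3.9,-0.5],[0.8,3.9,-0.5]], dr=[[0,0,0],[0,0,0],[0,0,0],[0,0,0],[0,0,0],[0,0,0],[0,0,0],[0,0,0],[0,0,0],[0,0,0]], fingers=[1,1,1,1,1,1,1,1,1,1])

```text
time: 23.15
ee_pos: [0.4772, 0.0472, 0.3191]
ee_rot: [0.04, 0.999, 0.003, 0.003]
ft_force: [0.7, 1.0, 0.6]
finger_gap: 0.0852
gripper_force: 0.0
```

```bash
python3 st.py
python3 - <<'E'
from h import *
im=camera("scene");cv2.imwrite("pics/scene4.png",im[:,:,::-1]);camera("top")
for l in("hood_grip","hood_hinge","basket"):
    r={c:nets.tip_of(c,l)[:3] for c in("scene","top")}
    print(l,{c:[(np.round(x["centre"],1).tolist(),round(x["p"],2)) for x in v] for c,v in r.items()})
    if all(r.values()):
        P,e=tri(r["scene"][0]["centre"],r["top"][0]["centre"]);print("   ",P.round(4),round(e,4))
goal((.594,.041,.3317),-0.067,0.06)
E
```

```text
23.15 [0.4772 0.0472 0.3161] gap 0.0852 0.0 [0.7 1.  0.6] X -0.1942 Z 0.1191 r 0.2278 ang 0.55 lean 0.007 q [-0.55  0.03  0.33  1.97 -0.01  1.14  1.28]
hood_grip {'scene': [([305.5, 129.6], 0.9), ([303.0, 213.5], 0.57)], 'top': [([259.2, 184.7], 0.64), ([266.7, 144.4], 0.29)]}
    [0.5837 0.0422 0.324 ] 0.0013
hood_hinge {'scene': [([335.7, 204.5], 0.84), ([140.6, 340.7], 0.67)], 'top': [([265.3, 147.2], 0.6)]}
    [0.6698 0.0398 0.1938] 0.0021
basket {'scene': [([138.5, 335.2], 0.84)], 'top': [([270.7, 196.9], 0.56)]}
    [ 0.5197 -0.1379 -0.0341] 0.3721
tcp [0.5938 0.041  0.3347] turn [ 0.006 -0.054 -0.015] shift after turn cm [-11.68   0.41  -0.92] shift now cm [-11.61   0.6   -1.54] world [ 0.1161 -0.0036  0.0161]
```

View pics/scene4.png

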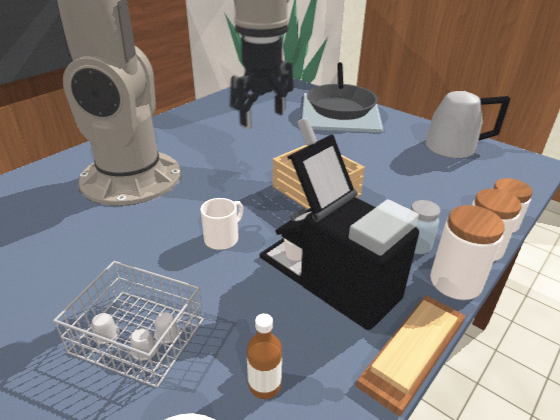

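The scene picture shows three capsules in the basket, the new one at (143,343), and the hood still up with its fin at (306,130). Now I'll grasp the fin again.

>>> servo_tool(offset=[[0,0,-3],[0,0,-3],[-2.9,0.1,0],[-2.9,0.1,0],[-2.9,0.1,0],[-2.9,0.2,0],[0,0,0],[0,0,2],[0,0,2],[0,0,0]], dr=[[0,0,0],[0,0,0],[0,0,0],[0,0,0],[0,0,0],[0,0,0],[0,-0.05,0],[0,0,0],[0,0,0],[0,0,0]], fingers=[1,1,1,1,1,1,0.8,0.8,0.8,0.8])

```text
time: 24.55
ee_pos: [0.5947, 0.0401, 0.337]
ee_rot: [0.041, 0.999, 0.002, 0.026]
ft_force: [0.4, 0.5, -0.3]
finger_gap: 0.0683
gripper_force: 0.0
```

```bash
python3 st.py
python3 - <<'E'
from h import *
goal((.592,.042,.330),-0.067,0.06)
E
```

```text
24.55 [0.5948 0.0401 0.334 ] gap 0.0683 0.0 [ 0.4  0.5 -0.3] X -0.0763 Z 0.137 r 0.1568 ang 1.063 lean 0.052 q [-0.5   0.21  0.38  1.74 -0.08  1.16  1.39]
tcp [0.5918 0.042  0.333 ] turn [ 0.004 -0.008 -0.015] shift after turn cm [0.32 0.17 0.38] shift now cm [0.32 0.16 0.38] world [-0.0028  0.0019 -0.004 ]
```

>>> servo_tool(offset=[[0.3,0.3,0.4],[0,0,0],[0,0,0],[0,0,0],[0,0,0],[0,0,0],[0,0,0],[0,0,0]], dr=[[0,0,0],[0,0,0],[0,0,0],[0,0,0],[0,0,0],[0,0,0],[0,0,0],[0,0,0]], fingers=[0.8,0.5,0.3,0,0,0,0,0])

```text
time: 25.35
ee_pos: [0.5929, 0.0412, 0.3361]
ee_rot: [0.041, 0.999, 0.001, 0.028]
ft_force: [-5.3, -15.2, 8.3]
finger_gap: 0.0111
gripper_force: 59.2
```

```bash
python3 st.py
python3 - <<'E'
import numpy as np
r,a0,a1,n=.155,1.05,.0,22
P=lambda a:np.array([-r*np.cos(a),r*np.sin(a)])
for k in range(n):
    w=P(a0+(a1-a0)*(k+1)/n)-P(a0+(a1-a0)*k/n);L=.06+.54*k/n
    print(k,(100*w@[-np.cos(L),-np.sin(L)]).round(2),(100*w@[np.sin(L),-np.cos(L)]).round(2))
E
```

```text
25.35 [0.5931 0.0412 0.3331] gap 0.0111 59.2 [ -5.3 -15.2   8.3] X -0.0781 Z 0.1361 r 0.1569 ang 1.05 lean 0.056 q [-0.5   0.2   0.38  1.75 -0.07  1.15  1.38]
0 0.65 0.34
1 0.65 0.36
2 0.64 0.37
3 0.63 0.39
4 0.62 0.4
5 0.61 0.42
6 0.6 0.43
7 0.59 0.45
8 0.58 0.46
9 0.57 0.47
10 0.56 0.49
11 0.55 0.5
12 0.53 0.51
13 0.52 0.52
14 0.51 0.54
15 0.5 0.55
16 0.49 0.56
17 0.47 0.57
18 0.46 0.58
19 0.45 0.59
20 0.43 0.6
21 0.42 0.61
```

>>> servo_tool(offset=[[0.65,-0.2,0.35],[0.65,0,0.35],[0.65,0,0.4],[0.6,0,0.4],[0.6,0,0.4],[0.6,0,0.4],[0.6,0,0.4],[0.6,0,0.45],[0.6,0,0.45],[0.6,0,0.45]], dr=[[0,-0.025,0],[0,-0.025,0],[0,-0.025,0],[0,-0.025,0],[0,-0.025,0],[0,-0.025,0],[0,-0.025,0],[0,-0.025,0],[0,-0.025,0],[0,-0.025,0]], fingers=[0,0,0,0,0,0,0,0,0,0])

```text
time: 26.35
ee_pos: [0.5399, 0.0446, 0.2861]
ee_rot: [0.041, 0.987, -0.004, 0.154]
ft_force: [4.3, -17.2, 3.5]
finger_gap: 0.0113
gripper_force: 58.4
```

```bash
python3 st.py
```

```text
26.35 [0.5408 0.0446 0.2832] gap 0.0113 58.4 [  4.3 -17.2   3.5] X -0.1305 Z 0.0862 r 0.1564 ang 0.584 lean 0.308 q [-0.59  0.01  0.34  2.09  0.13  0.75  1.15]
```

>>> servo_tool(offset=[[0.55,-0.2,0.5],[0.55,0,0.5],[0.55,0,0.5],[0.55,0,0.5],[0.5,0,0.55],[0.5,0,0.55],[0.5,0,0.55],[0.5,0,0.55],[0.45,0,0.6],[0,0,0]], dr=[[0,-0.025,0],[0,-0.025,0],[0,-0.025,0],[0,-0.025,0],[0,-0.025,0],[0,-0.025,0],[0,-0.025,0],[0,-0.025,0],[0,-0.025,0],[0,0,0]], fingers=[0,0,0,0,0,0,0,0,0,0])

```text
time: 27.35
ee_pos: [0.5154, 0.046, 0.2227]
ee_rot: [0.04, 0.964, -0.008, 0.262]
ft_force: [-2.1, -6.4, 1.7]
finger_gap: 0.0114
gripper_force: 60.4
```

```bash
python3 st.py
```

```text
27.35 [0.517  0.0459 0.2201] gap 0.0114 60.4 [-2.1 -6.4  1.7] X -0.1544 Z 0.0231 r 0.1561 ang 0.149 lean 0.53 q [-0.6  -0.02  0.26  2.35  0.6   0.37  0.63]
```

>>> servo_tool(offset=[[0.35,0,0.5],[0.35,0,0.5],[0.3,0,0.5],[0,0,0]], dr=[[0,0,0],[0,0,0],[0,0,0],[0,0,0]], fingers=[0,0,0,0])

```text
time: 27.75
ee_pos: [0.5143, 0.0461, 0.2051]
ee_rot: [0.04, 0.964, -0.008, 0.262]
ft_force: [-17.2, -7.8, 15.6]
finger_gap: 0.0108
gripper_force: 62.6
```

```bash
python3 st.py
```

```text
27.75 [0.5159 0.046  0.2025] gap 0.0108 62.6 [-17.2  -7.8  15.6] X -0.1555 Z 0.0055 r 0.1556 ang 0.035 lean 0.529 q [-0.6   0.02  0.26  2.37  0.66  0.33  0.56]
```

>>> servo_tool(offset=[[0.1,0,0.45],[0.1,0,0.3],[0,0,0]], dr=[[0,0,0],[0,0,0],[0,0,0]], fingers=[0,0,0])

```text
time: 28.05
ee_pos: [0.5174, 0.0461, 0.2]
ee_rot: [0.04, 0.964, -0.008, 0.264]
ft_force: [-52.8, -12.1, 74.1]
finger_gap: 0.0112
gripper_force: 83.0
```

```bash
python3 st.py
```

```text
28.05 [0.5189 0.046  0.1975] gap 0.0112 83.0 [-52.8 -12.1  74.1] X -0.1524 Z 0.0005 r 0.1524 ang 0.003 lean 0.533 q [-0.6   0.03  0.27  2.37  0.69  0.31  0.54]
```

It's hard on the stop, so the hood is closed. I'll ease off, release and back away.

>>> servo_tool(offset=[[-0.1,0,-0.5],[0,0,0],[0,0,0],[0,0,0],[0,0,0],[0,0,-2],[0,0,-3],[0,0,-3],[0,0,-3],[0,0,0]], dr=[[0,0,0],[0,0,0],[0,0,0],[0,0,0],[0,0,0],[0,0,0],[0,0,0],[0,0,0],[0,0,0],[0,0,0]], fingers=[0,0.4,0.6,0.8,0.8,0.8,0.8,0.8,0.8,0.8])

```text
time: 29.05
ee_pos: [0.4596, 0.052, 0.3005]
ee_rot: [0.039, 0.964, -0.006, 0.264]
ft_force: [-0.1, 0.8, -0.5]
finger_gap: 0.0684
gripper_force: 0.0
```

```bash
python3 st.py
python3 - <<'E'
from h import *
im=camera("scene");cv2.imwrite("pics/scene5.png",im[:,:,::-1]);camera("top")
for l in("hood_grip","hood_hinge","basket"):
    r={c:nets.tip_of(c,l)[:3] for c in("scene","top")}
    print(l,{c:[(np.round(x["centre"],1).tolist(),round(x["p"],2)) for x in v] for c,v in r.items()})
    if all(r.values()):
        P,e=tri(r["scene"][0]["centre"],r["top"][0]["centre"]);print("   ",P.round(4),round(e,4))
E
```

```text
29.05 [0.4612 0.0519 0.2979] gap 0.0684 0.0 [-0.1  0.8 -0.5] X -0.2105 Z 0.1009 r 0.2334 ang 0.447 lean 0.534 q [-0.65 -0.26  0.19  2.34  0.52  0.64  0.68]
hood_grip {'scene': [([276.3, 176.9], 0.9)], 'top': [([258.3, 224.5], 0.59)]}
    [0.5142 0.0478 0.1888] 0.0072
hood_hinge {'scene': [([332.2, 202.3], 0.76)], 'top': [([265.6, 144.6], 0.9)]}
    [0.6696 0.0358 0.2018] 0.0121
basket {'scene': [([139.5, 333.8], 0.61)], 'top': [([414.5, 241.5], 0.62), ([265.1, 148.7], 0.32)]}
    [ 0.4836 -0.3181 -0.0098] 0.009
```

View pics/scene5.png

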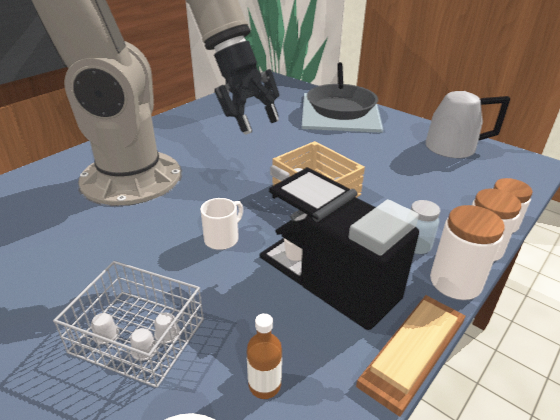

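The hood is down, with its fin at (276,177) in scene. There are three capsules in the basket, everything else stands where it was, and the arm is clear.

```bash
python3 -c "
from station import arm
print(arm.hand_in())"
```

```text
the job is handed in; nothing more can be done
None
```

The job is handed in at about 29 s of the 72 s: the hood went fully up and is folded down again, the spent capsule was let go just above the rim and lies in the wire basket, and nothing else on the counter looks moved in the last picture; the hand-in gave no verdict back.

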